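# Find the carousel notch and release the sample tray

### The job

The autosampler's round sample tray is latched down, and its release catch lies sunk in a notch of the grey rim around the tray, at whatever angle the carousel happened to stop on the side facing you. Slide a fingertip along the top of the rim until you find the notch, press the catch down inside it so that the tray springs up, then take your finger away and leave the tray standing up. Do not touch the tray's handle, and leave the bottles and other things around it where they stand.

Things in the scene. Friction and masses are not known exactly. Their poses are not given: they have to be found in the camera images.
- autosampler: White and grey autosampler, fixed to the bench. Its deck is 310 x 405 mm, 85 mm above the bench. Origin on the bench under the axis of the round carousel (272 mm across); x points to its rear (away from the robot at yaw 0), y to its left, z up. In this frame the deck spans x -150 to 160, y -255 to 150 mm.
- rim_centre (a point): Point on the carousel's vertical axis, level with the rim's flat top, 122 mm above the bench; axes as the autosampler's. The grey rim is a flat unbroken ring from 103 to 136 mm radius, interrupted only by the notch. The carousel is braked and does not turn. A fingertip kept within those radii clears the tray.
- rim_front (a point): Foremost point of the rim: middle of its top width (120 mm radius), straight in front of rim_centre. The notch is 52 mm long at that radius (0.43 rad), cut through from inner to outer edge of the rim. Its middle lies anywhere up to 1.75 rad (100 degrees) round the axis to either side of this point; find it by touch or by eye, its place is not reported.
- catch (a joint): How far the catch in the notch is pressed straight down, m: 0 at rest, 0.006 at its stop. A pad of the same grey plastic, 40 mm long, mid-notch, 107 to 133 mm radius, its top 9 mm below the rim's top. Spring: gives from 3 N, 6 N at the stop; the tray comes free by 0.0045. It springs back when let go.
- tray (a joint): How far the tray has risen, m: 0 latched, 0.014 sprung fully up, where it stays. Aluminium disc of 98 mm radius inside the rim, its top 1 mm below the rim's while latched; ten capped vials fixed on it, 20 mm tall, within 79 mm of the axis. Only the catch frees it; it then springs up by itself within a second.
- tray_handle: Black mushroom handle in the middle of the tray, 38 mm across, 34 mm tall; origin at its foot on the tray's top, z up. Not to be touched in this job.
- panel (a point): Centre of the sloped control panel on the deck's front right corner, about 95 x 105 mm, its rear edge 130 mm above the bench. Not part of the job.
- tower_top (a point): Top of the fixed needle tower at the deck's rear right corner, 46 mm square, 210 mm above the bench. Keep clear of it.
- wash_bottle: White squeeze wash bottle with blue cap and thin bent spout, on the bench left of the autosampler, 60 mm across, 170 mm tall over the spout; origin at the centre of its base.
- amber_bottle: Closed amber glass bottle on the bench left of the autosampler, 56 mm across, 125 mm tall; origin at the centre of its base.
- beaker: Empty glass beaker on the bench right of the autosampler, 68 mm across, 90 mm tall; origin at the centre of its base.
- deck_vial: Capped glass vial standing on the autosampler's deck to the right of the rim, 27 mm across, 56 mm tall; origin at the centre of its base.
- septa_jar: Small white jar standing on the autosampler's deck to the right of the rim, 32 mm across, 34 mm tall; origin at the centre of its base.
- tweezers: Steel tweezers lying on the bench right of the autosampler, 135 x 9 x 7 mm; origin at the middle of the underside.

How it is judged:
By the outcome, as a careful person would: the job done as asked, in the order asked, and still so for the second after the job is handed in, with the robot touching nothing.
It also fails if it takes over 72 s, if anything falls off the work surface, if the arm or the gripper's body presses on something with over 40 N, if the wrist force passes 120 N, or if a joint passes its speed limit or range.

### The arm

A 6-joint arm with a two-finger parallel gripper is mounted at the origin on the work surface. World frame = base frame: x ahead of the robot, y to its left, z up, the work surface at z = 0. Lengths are in m, angles in rad, forces in N, time in s.
With the tool pointing down it reaches from about 0.375 to 0.9 m from the base axis. Payload 3.1 kg.
Tool frame: the origin (TCP) lies at the very end of the fingers, on their centre line; the grasp point (between the pads) lies 19 mm behind it; z points along the fingers, y is the direction in which the jaws open and shut (so a half turn about z gives the same grasp; the last joint's range is limited). The gripper opens to 85 mm and grips with 20 to 120 N. Pads are 22 mm wide; open, the fingers measure 114 mm over their backs; the gripper's body (76 mm by 85 mm) begins 54 mm behind the grasp point. The pads swing forward as they close: fully open they stand 13 mm farther back than shut.
Start: joints at [0.991, 0.527, 1.433, -0, 1.181, -0.178], TCP at [0.244, 0.575, 0.231] pointing down, gripper open.
Joint ranges: [-3.08, 3.08], [-0.75, 2.2], [0.22, 2.44], [-1.43, 4.57], [0, 2.65], [-2.85, 2.85]. Speed limits (rad/s): [2.79, 2.79, 3.14, 3.14, 3.14, 3.14].

### API

Orientations are given as a unit quaternion [x, y, z, w].
In Python, from station import manip gives the robot as it stands. The module is installed in compiled form; this text tells all that it offers.
- The arm moves only by the tool send_rows, never from a script. Its argument "commands" is a list of rows, each an object with "delta_pos": the shift along the world's x, y, z in cm, a list of three; "yaw": the turn about the world's z in rad. A call has 1 to 10 rows; each row shifts and turns the pose as measured when the row begins; what a row does not reach is not made up. A row lasts 1/8 s, in which the tool goes at most 62.5 mm and 10.7 degrees, less where a joint would pass 70% of its speed; a pose out of reach is approached as far as the arm can. A call is refused whole if a number of a shift passes 6.25 or a number of a turn 0.188, either way. A call with a gripper value outside its range is refused whole. "grip" is the closure, from -1 (fully open) to 1 (shut), set as the call begins (left out, the last holds). The fingers move at their own pace and stop on an object; "force" is the grip in N (left out, the last holds). Time passes only in rows, so rows that do not move let the fingers close. It gives the time, the measured TCP pose, the force and the opening at its end, in the units of the state.
- manip.sense(): the state, without advancing time (a new reading comes with each control period).
- manip.snapshot(name): name is "scene" or "top" or "wrist"; returns the picture (400x640x3 uint8, blue, green, red); there is no depth.
- manip.get_calibration(name): a dict with "fx", "fy", "cx", "cy" (pixels), "world_to_cam" (4x4, takes a point from world to camera coordinates); the wrist camera has in their place "mount" (4x4, takes a point from camera to tool coordinates, whose origin is the TCP and whose axes are the flange's). Camera axes: x right, y down, z forward; pixel columns grow to the right and rows downward; lengths in m; the calibration is good to about 2 mm. A picture is of the moment at which its call begins: read the wrist's pose just before it. get_calibration takes no time and is no camera call.
- manip.sign_off(): hands the job in, once; it reports no verdict.
The state is a dict: "t": time; "q": joint angles; "qd": joint speeds; "tau": joint torques, N m; "tcp_pos": TCP position; "tool_rot": TCP orientation; "force": force on the tool from outside, world axes, zero at the start; "ft_torque": the same for the moment, N m; "finger_gap": opening from 0.0 (shut) to 1.0 (fully open).
Only numpy, scipy, OpenCV 4.12 (cv2) and the standard library are available. Lean on these libraries where they do the work, as an engineer would, in place of code of your own. Each camera call takes 0.05 s, during which the arm holds its last target. There are 200 camera calls.

## Working session

There is one attempt and no reset: what is moved stays moved. The work goes in short steps, Python scripts to look and compute and a tool call to move; the robot and the scene stay as the last step left them, time stands still between calls to the robot, and variables do not carry over. Pictures are saved under pics/ and viewed, about 8 in all and at most 12, crops included, and the job is handed in when it is done.

Besides the shell and the picture viewer there is one more tool, called after "Request:" by a JSON object that holds its "api" and its "payload". send_rows: Moves the arm, as the interface text tells. Its arguments: {"type":"object","properties":{"commands":{"type":"array","items":{"type":"object","properties":{"delta_pos":{"type":"array","items":{"type":"number"}},"yaw":{"type":"number"}}}},"grip":{"type":"number"},"force":{"type":"number"}},"required":["commands"]}

```bash
mkdir -p pics; python3 - <<'E'
from station import manip
import cv2
s=manip.sense();print(s['tcp_pos'],s['tool_rot'],s['force'],s['finger_gap'],s['t'])
for n in("top","scene"):
    cv2.imwrite(f"pics/{n}0.png",manip.snapshot(n))
    c=manip.get_calibration(n);print(n,c)
E
```

```text
[0.24397627 0.57463688 0.23032308] [ 1.99543036e-01  9.79888460e-01 -1.00541353e-03 -4.14441360e-04] [ 0.35856764 -0.05592069 -0.03727051] 1.0001753930843833 0.0
top {'fx': 410.45150736842857, 'fy': 410.45150736842857, 'cx': 316.07035095892445, 'cy': 200.22854837018437, 'world_to_cam': array([[ 0.00906686, -0.99993937, -0.0062488 , -0.00165702],
       [-0.98311358, -0.00777175, -0.18283133,  0.61569849],
       [ 0.18277168,  0.00780098, -0.98312444,  1.00812514],
       [ 0.        ,  0.        ,  0.        ,  1.        ]])}
scene {'fx': 401.7423086704715, 'fy': 401.7423086704715, 'cx': 326.3846078388585, 'cy': 202.80956734009325, 'world_to_cam': array([[ 0.78741873,  0.61630897, -0.01161862, -0.48297133],
       [ 0.48694261, -0.63347185, -0.60133211, -0.1977688 ],
       [-0.37796644,  0.46784257, -0.7989147 ,  1.384216  ],
       [ 0.        ,  0.        ,  0.        ,  1.        ]])}
```

View pics/top0.png

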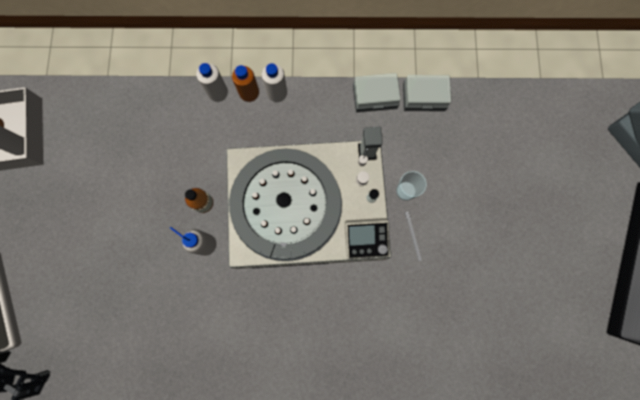

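View pics/scene0.png

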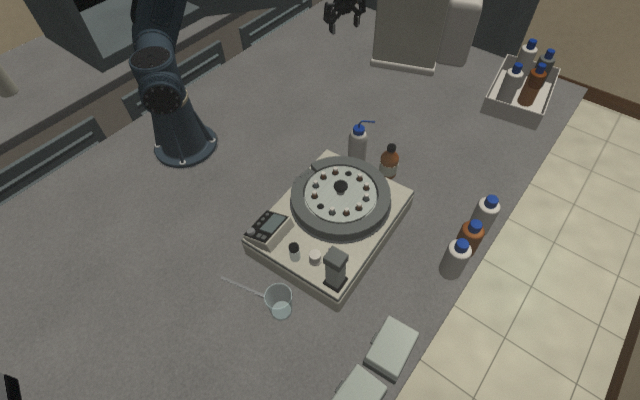

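The top view shows the rim centred near (286,204), with a dark mark near (275,250). The scene view has a mark near (315,168). I'll enlarge both and overlay the projected rim.

```bash
cat > h.py <<'E'
from station import manip
import numpy as np, cv2
def proj(n,P):
    c=manip.get_calibration(n);P=np.atleast_2d(P)
    q=P@c['world_to_cam'][:3,:3].T+c['world_to_cam'][:3,3]
    return np.c_[c['fx']*q[:,0]/q[:,2]+c['cx'],c['fy']*q[:,1]/q[:,2]+c['cy']]
def back(n,uv,z):
    c=manip.get_calibration(n);R=c['world_to_cam'][:3,:3];t=c['world_to_cam'][:3,3]
    o=-R.T@t;d=R.T@np.array([(uv[0]-c['cx'])/c['fx'],(uv[1]-c['cy'])/c['fy'],1])
    return o+d*(z-o[2])/d[2]
E
python3 - <<'E'
from h import *
a=cv2.imread('pics/top0.png');b=cv2.imread('pics/scene0.png')
A=cv2.resize(a[130:280,215:395],None,fx=4,fy=4,interpolation=cv2.INTER_CUBIC)
B=cv2.resize(b[140:250,270:410],None,fx=4,fy=4,interpolation=cv2.INTER_CUBIC)
# gradient-free rim fit: dark grey pixels
g=cv2.cvtColor(a,cv2.COLOR_BGR2GRAY)
c0=back('top',(286,203.5),.122);print('c0',c0)
from scipy.optimize import minimize
G=cv2.GaussianBlur(g,(0,0),.7).astype(np.float32)
th=np.linspace(0,2*np.pi,180)
def ring(c,r): 
    p=proj('top',np.c_[c[0]+r*np.cos(th),c[1]+r*np.sin(th),np.full(180,.122)]).astype(np.float32)
    return cv2.remap(G,p[:,:1],p[:,1:],cv2.INTER_LINEAR)
def f(c): return sum(np.mean(ring(c,r)) for r in np.arange(.107,.134,.003))-np.mean(ring(c,.098))*2-np.mean(ring(c,.143))*1
m=minimize(f,c0[:2],method='Nelder-Mead');print(m.x,m.fun,f(c0))
for nm,I,o in(('top',A,(215,130)),('scene',B,(270,140))):
    for r in(.103,.136):
        p=(proj(nm,np.c_[m.x[0]+r*np.cos(th),m.x[1]+r*np.sin(th),np.full(180,.122)])-o+.5)*4-.5
        for q in p[::3]: cv2.circle(I,tuple(int(v) for v in q),1,(0,0,255),-1)
cv2.imwrite('pics/A.png',A);cv2.imwrite('pics/B.png',B)
for n,uv in(('top',(228,150)),('top',(382,142)),('top',(229,267)),('top',(388,262))):print(back(n,uv,.085))
E
```

```text
c0 [0.59489714 0.07605813 0.122     ]
[0.59488797 0.07748488] 539.676513671875 542.2189
[0.74079404 0.23236566 0.085     ]
[ 0.76518844 -0.16602616  0.085     ]
[0.44212457 0.21546184 0.085     ]
[ 0.45771504 -0.17449532  0.085     ]
```

View pics/A.png

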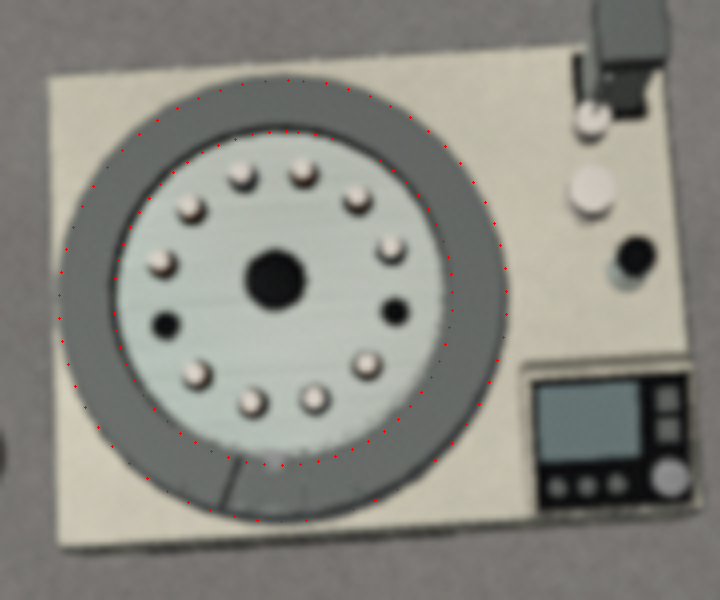

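View pics/B.png

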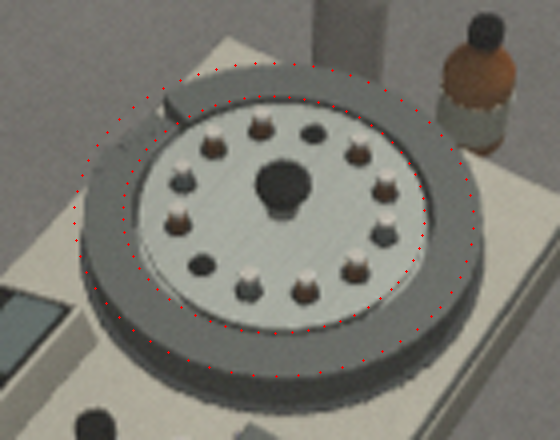

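The enlarged top view shows a dark notch wall from (238,458) to (222,508). In the scene crop it is at (175,112), and the notch extends from there toward −y. I'll compute the notch angle.

```bash
python3 - <<'E'
from h import *
C=np.array([.596,.079])
for n,o,pts in(('top',(215,130),[(238,458),(230,483),(222,508),(305,480),(335,490)]),('scene',(270,140),[(182,122),(168,97),(95,165),(130,190)])):
  for p in pts:
    w=back(n,((p[0]+.5)/4-.5+o[0],(p[1]+.5)/4-.5+o[1]),.120)[:2]-C
    print(n,p,w.round(4),np.hypot(*w).round(4),'ang from front (+y=+)',np.arctan2(w[1],-w[0]).round(3))
# deck yaw from left/right edges
E
```

```text
top (238, 458) [-0.0996  0.0234] 0.1024 ang from front (+y=+) 0.231
top (230, 483) [-0.1145  0.0278] 0.1179 ang from front (+y=+) 0.238
top (222, 508) [-0.1294  0.0321] 0.1333 ang from front (+y=+) 0.243
top (305, 480) [-0.1124 -0.0169] 0.1136 ang from front (+y=+) -0.149
top (335, 490) [-0.1181 -0.0349] 0.1232 ang from front (+y=+) -0.287
scene (182, 122) [-0.1014  0.0227] 0.1039 ang from front (+y=+) 0.22
scene (168, 97) [-0.1246  0.0353] 0.1295 ang from front (+y=+) 0.276
scene (95, 165) [-0.1245 -0.0456] 0.1326 ang from front (+y=+) -0.351
scene (130, 190) [-0.0904 -0.048 ] 0.1024 ang from front (+y=+) -0.488
```

Both views put the notch's +y wall at about +0.24 rad, so its middle is at about 0.02 rad, near (0.476, 0.082). I'll shut the fingers and go above the rim at about +0.5 rad, then slide toward the notch.

Request:
{"api": "send_rows", "payload": {"commands": [{"delta_pos":[0,0,3]},{"delta_pos":[2.74,-4.87,0]},{"delta_pos":[2.74,-4.87,0]},{"delta_pos":[2.74,-4.87,0]},{"delta_pos":[2.74,-4.87,0]},{"delta_pos":[2.74,-4.87,0]},{"delta_pos":[2.74,-4.87,0]},{"delta_pos":[2.74,-4.87,0]},{"delta_pos":[2.74,-4.87,0]},{"delta_pos":[2.74,-4.87,0]}], "grip": 1, "force": 30}}

```text
validation failed for argument at $.co...
```

Request:
{"api": "send_rows", "payload": {"commands": [{"delta_pos":[0.0,0.0,3.0],"yaw":0.0},{"delta_pos":[2.74,-4.87,0.0],"yaw":0.0},{"delta_pos":[2.74,-4.87,0.0],"yaw":0.0},{"delta_pos":[2.74,-4.87,0.0],"yaw":0.0},{"delta_pos":[2.74,-4.87,0.0],"yaw":0.0},{"delta_pos":[2.74,-4.87,0.0],"yaw":0.0},{"delta_pos":[2.74,-4.87,0.0],"yaw":0.0},{"delta_pos":[2.74,-4.87,0.0],"yaw":0.0},{"delta_pos":[2.74,-4.87,0.0],"yaw":0.0},{"delta_pos":[2.74,-4.87,0.0],"yaw":0.0}], "grip": 1, "force": 30}}

```text
t: 1.35
tcp_pos: [0.4928, 0.125, 0.2575]
tool_rot: [0.195, 0.981, -0.002, -0.001]
force: [0.7, 0.4, 0.3]
finger_gap: 0.002
```

Request:
{"api": "send_rows", "payload": {"commands": [{"delta_pos":[-0.2,1.1,-2.0],"yaw":0.0},{"delta_pos":[0.0,0.0,-3.5],"yaw":0.0},{"delta_pos":[0.0,0.0,-3.5],"yaw":0.0},{"delta_pos":[0.0,0.0,-1.7],"yaw":0.0},{"delta_pos":[0.0,0.0,0.0],"yaw":0.0}]}}

```text
t: 1.98
tcp_pos: [0.4938, 0.1303, 0.147]
tool_rot: [0.2, 0.98, -0.002, -0.001]
force: [-0.4, 0.2, -0.3]
finger_gap: 0.003
```

```bash
python3 - <<'E'
from h import *
s=manip.sense();print(s['tcp_pos'],s['force'])
I=manip.snapshot('wrist');cv2.imwrite('pics/w0.png',I)
c=manip.get_calibration('wrist');print(c)
E
```

```text
[0.49379489 0.13034397 0.14695221] [-0.36195161  0.18916455 -0.27428418]
{'fx': 291.99376143418175, 'fy': 291.99376143418175, 'cx': 319.4462238954581, 'cy': 200.5370187698573, 'mount': array([[ 3.69660675e-04, -9.51460935e-01, -3.07769316e-01,
         7.79682943e-02],
       [ 9.99999469e-01,  5.55902795e-05,  1.02924003e-03,
        -9.19833958e-04],
       [-9.62172698e-04, -3.07769533e-01,  9.51460450e-01,
        -1.43495295e-01],
       [ 0.00000000e+00,  0.00000000e+00,  0.00000000e+00,
         1.00000000e+00]])}
```

View pics/w0.png

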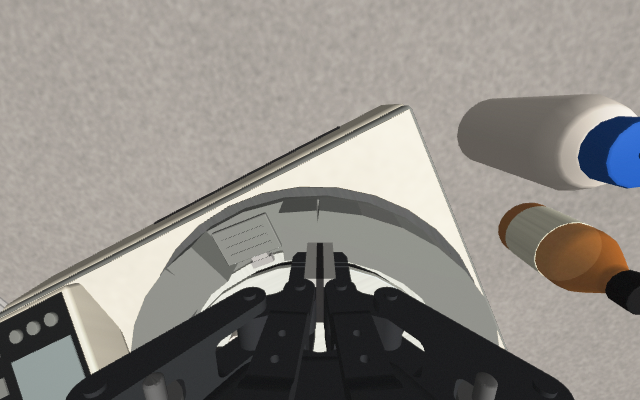

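The wrist view shows the ribbed catch pad with corners near (212,232), (272,213), (284,250) and (226,270), and the finger tip at (320,275). I'll back-project the pad and rim edge.

```bash
python3 - <<'E'
from h import *
from scipy.spatial.transform import Rotation as Ro
from scipy.optimize import least_squares
c=manip.get_calibration('wrist');s=manip.sense()
T=np.eye(4);T[:3,:3]=Ro.from_quat(s['tool_rot']).as_matrix();T[:3,3]=s['tcp_pos'];M=T@c['mount']
def bk(u,v,z):
    d=M[:3,:3]@np.array([(u-c['cx'])/c['fx'],(v-c['cy'])/c['fy'],1]);o=M[:3,3];return (o+d*(z-o[2])/d[2])
C=np.array([.596,.079])
for p in[(212,232),(272,213),(284,250),(226,270)]:
    w=bk(*p,.113)[:2];e=w-C;print(p,w.round(4),np.hypot(*e).round(4),np.arctan2(e[1],-e[0]).round(3))
O=[bk(u,v,.122)[:2] for u,v in[(370,193),(318,187),(420,218),(460,265),(480,310),(135,325),(150,290),(175,260)]]
r=least_squares(lambda x:[np.hypot(*(o-x))-.136 for o in O],C);print(r.x,r.fun.round(4))
w=np.mean([bk(u,v,.113)[:2] for u,v in[(212,232),(272,213),(284,250),(226,270)]],0);print('pad centre',w)
E
python3 -c "
import cv2;a=cv2.imread('pics/w0.png');cv2.imwrite('pics/w0c.png',cv2.resize(a[170:340,110:350],None,fx=3.3,fy=3.3,interpolation=cv2.INTER_CUBIC))"
```

```text
(212, 232) [0.4676 0.0632] 0.1294 -0.123
(272, 213) [0.4711 0.1058] 0.1277 0.211
(284, 250) [0.4984 0.1016] 0.1002 0.227
(226, 270) [0.4966 0.0578] 0.1016 -0.21
[0.59439552 0.0834357 ] [ 0.0065  0.0062  0.0028 -0.0055 -0.0096 -0.0021 -0.0043 -0.0059]
pad centre [0.48343177 0.08208635]
```

View pics/w0c.png

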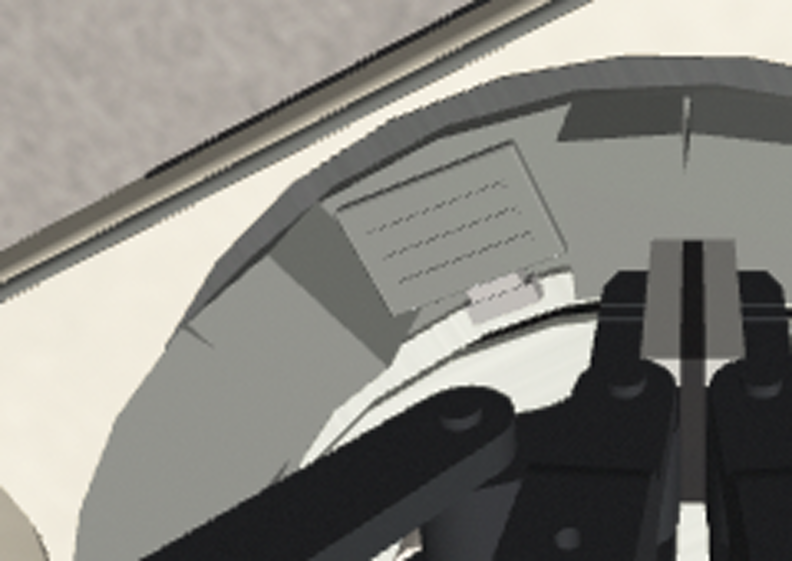

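The catch is clear: its middle is at about +0.03 rad, with the pad centre near (0.478, 0.082). Next I'll touch down on the rim beside it.

Request:
{"api": "send_rows", "payload": {"commands": [{"delta_pos":[-0.6,0.3,-1.0],"yaw":0.0},{"delta_pos":[0.0,0.0,-0.9],"yaw":0.0},{"delta_pos":[0.0,0.0,-0.2],"yaw":0.0},{"delta_pos":[0.0,0.0,-0.15],"yaw":0.0}]}}

```text
t: 2.52
tcp_pos: [0.4892, 0.134, 0.1258]
tool_rot: [0.2, 0.98, -0.002, 0.002]
force: [0.5, -0.1, 0.2]
finger_gap: -0.005
```

Request:
{"api": "send_rows", "payload": {"commands": [{"delta_pos":[0.0,0.0,-0.2],"yaw":0.0},{"delta_pos":[0.0,0.0,-0.15],"yaw":0.0},{"delta_pos":[0.0,0.0,-0.1],"yaw":0.0}]}}

```text
t: 2.9
tcp_pos: [0.4898, 0.134, 0.1221]
tool_rot: [0.2, 0.98, -0.001, 0.003]
force: [-2.8, -0.4, 11.6]
finger_gap: 0.004
```

Contact on the rim top at z = 0.122. Now the slide toward the notch.

Request:
{"api": "send_rows", "payload": {"commands": [{"delta_pos":[-0.23,-0.5,-0.03],"yaw":0.042},{"delta_pos":[-0.21,-0.52,-0.03],"yaw":0.042},{"delta_pos":[-0.19,-0.52,-0.03],"yaw":0.042},{"delta_pos":[-0.17,-0.52,-0.03],"yaw":0.042}]}}

```text
t: 3.4
tcp_pos: [0.4837, 0.1138, 0.1221]
tool_rot: [0.115, 0.993, 0.0, 0.006]
force: [1.0, 0.3, 1.2]
finger_gap: -0.002
```

Request:
{"api": "send_rows", "payload": {"commands": [{"delta_pos":[-0.15,-0.52,-0.04],"yaw":0.042},{"delta_pos":[-0.12,-0.52,-0.04],"yaw":0.042},{"delta_pos":[-0.1,-0.52,-0.04],"yaw":0.042}]}}

```text
t: 3.78
tcp_pos: [0.4812, 0.0981, 0.1218]
tool_rot: [0.05, 0.999, 0.001, 0.007]
force: [0.3, 0.3, -0.4]
finger_gap: 0.001
```

Request:
{"api": "send_rows", "payload": {"commands": [{"delta_pos":[-0.1,-0.52,-0.05],"yaw":0.03},{"delta_pos":[-0.1,-0.52,-0.05],"yaw":0.02},{"delta_pos":[-0.1,-0.5,-0.1],"yaw":0.0},{"delta_pos":[0.0,0.0,-0.1],"yaw":0.0}]}}

```text
t: 4.28
tcp_pos: [0.4785, 0.0817, 0.1189]
tool_rot: [0.025, 1.0, 0.001, 0.008]
force: [0.5, -0.2, 0.5]
finger_gap: 0.001
```

The tip is below the rim top with no force, so it is in the notch. Now I'll press the catch.

Request:
{"api": "send_rows", "payload": {"commands": [{"delta_pos":[0.0,0.0,-0.4],"yaw":0.0},{"delta_pos":[0.0,0.0,-0.3],"yaw":0.0},{"delta_pos":[0.0,0.0,-0.2],"yaw":0.0},{"delta_pos":[0.0,0.0,-0.15],"yaw":0.0}]}}

```text
t: 4.78
tcp_pos: [0.4786, 0.0818, 0.1088]
tool_rot: [0.024, 1.0, 0.001, 0.008]
force: [-0.1, -0.8, 4.4]
finger_gap: 0.002
```

Request:
{"api": "send_rows", "payload": {"commands": [{"delta_pos":[0.0,0.0,-0.12],"yaw":0.0},{"delta_pos":[0.0,0.0,-0.08],"yaw":0.0},{"delta_pos":[0.0,0.0,0.0],"yaw":0.0}]}}

```text
t: 5.15
tcp_pos: [0.4786, 0.0818, 0.1073]
tool_rot: [0.024, 1.0, 0.001, 0.008]
force: [-0.5, -2.0, 5.4]
finger_gap: 0.0
```

Request:
{"api": "send_rows", "payload": {"commands": [{"delta_pos":[0.0,0.0,0.0],"yaw":0.0},{"delta_pos":[0.0,0.0,0.5],"yaw":0.0},{"delta_pos":[0.0,0.0,1.0],"yaw":0.0},{"delta_pos":[0.0,0.0,2.0],"yaw":0.0},{"delta_pos":[0.0,0.0,4.0],"yaw":0.0},{"delta_pos":[-0.5,0.0,5.0],"yaw":0.0},{"delta_pos":[-1.0,2.0,5.0],"yaw":0.0},{"delta_pos":[0.0,5.0,1.0],"yaw":0.0},{"delta_pos":[0.0,5.0,0.0],"yaw":0.0},{"delta_pos":[0.0,0.0,0.0],"yaw":0.0}]}}

```text
t: 6.4
tcp_pos: [0.4623, 0.2059, 0.3022]
tool_rot: [0.025, 1.0, 0.003, 0.01]
force: [0.4, -0.4, -0.9]
finger_gap: 0.003
```

```bash
python3 - <<'E'
from h import *
s=manip.sense();print(s['t'],s['tcp_pos'],s['force'])
b=manip.snapshot('scene');t=manip.snapshot('top')
old=cv2.imread('pics/scene0.png')
k=lambda a:cv2.resize(a[110:330,220:420],None,fx=2,fy=2,interpolation=cv2.INTER_CUBIC)
cv2.imwrite('pics/end.png',np.hstack([k(old),k(b)]))
E
```

```text
6.4 [0.46230302 0.20586555 0.30215087] [ 0.38071759 -0.44998964 -0.86966982]
```

View pics/end.png

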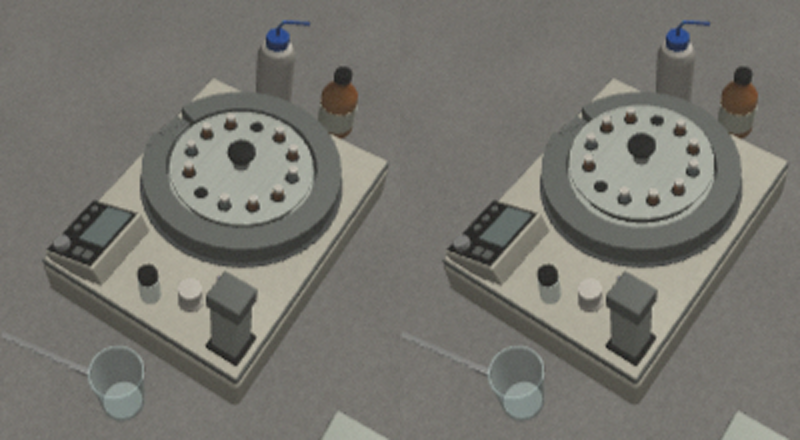

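The right half, taken after the press, shows the tray raised, with its disc edge now above the rim. The handle moved from (241,152) to about (242,145) relative to its half, and every other object is where it was. The arm is clear at z = 0.30, so I'm handing in.

```bash
python3 -c "
from station import manip
print(manip.sign_off())"
```

```text
the job is handed in; nothing more can be done
None
```

The tray is released and standing up, and I've handed the job in; the sign-off gave no verdict.

- **Finding the notch:** The top and wrist views put the notch almost straight in front, at about +0.03 rad. I touched the rim with the shut fingers at z = 0.122 (11.6 N peak) and slid along it. The tip then sank freely below the rim top at the notch.
- **Pressing the catch:** I pressed it about 5.7 mm, feeling 5.4 N, and then lifted straight up and away. The pressing depth is worked out from the fingertip height, because the catch joint isn't reported.
- **Last checks:** The before-and-after scene pictures show the tray raised above the rim. The bottles, beaker, deck vial, jar and tweezers look unmoved. The arm stood clear at z = 0.30, with only sensor-level force (under 1 N), at 6.4 s.
- **Disagreement:** The wrist view put the pad about 5 mm farther back than the top view did. I aimed between the two, and the finger stayed on the pad.

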